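Slide the sign blank out over the end of the painting ledge

ROBOT

A 6-joint arm with a two-finger parallel gripper is mounted at the origin on the work surface. World frame = base frame: x ahead of the robot, y to its left, z up, the work surface at z = 0. Lengths are in m, angles in degrees, forces in N, time in s.
With the tool pointing down it reaches from about 0.35 to 0.875 m from the base axis. Payload 4.2 kg.
Tool frame: the origin (TCP) lies where the fingers leave the gripper's body, on its centre line; the fingertips stand 70 mm ahead of it and the grasp point (between the pads) lies 51 mm ahead of it; z points along the fingers, y is the direction in which the jaws open and shut (so a half turn about z gives the same grasp; the last joint's range is limited). The gripper opens to 87 mm and grips with 3 to 60 N. Pads are 19 mm wide; open, the fingers measure 117 mm over their backs; the gripper's body (75 mm by 190 mm) begins 51 mm behind the grasp point.
Start: joints at [-58.006, 22.042, 0.453, 0, -68.411, -14.817], TCP at [0.185, -0.597, 0.292] pointing down, gripper open.
Joint ranges: [-179.83, 179.83], [-69.29, 118.12], [-61.27, 80.66], [-181.25, 117.63], [-171.15, -9.14], [-177.46, 177.46]. Speed limits (degrees/s): [159.86, 159.86, 180, 180, 180, 180].

INTERFACE

Orientations are given as a 3x3 rotation matrix whose columns are the frame's x, y, z axes.
In Python, from station import sense, cams, job gives the robot as it stands. The module is installed in compiled form; this text tells all that it offers.
- The arm moves only by the shell command python3 -m handwheel 'ROWS'. ROWS is JSON, a list of rows, each a list of 5 numbers: the shift along the tool's x, y, z in cm, then the turn about the tool's z in degrees, then the opening, from 0 (shut) to 1 (fully open). A call has 1 to 10 rows; each row shifts and turns the commanded pose from where the row before left it, along the tool's axes as they then stand; what a row does not reach is not made up. A row lasts 1/8 s, in which the tool goes at most 62.5 mm and 10.7 degrees, less where a joint would pass 70% of its speed; a pose out of reach is approached as far as the arm can. A call with a gripper value outside its range is refused whole. The fingers move at their own pace and stop on an object; the grip force is fixed at half the most. Time passes only in rows, so rows that do not move let the fingers close. It gives the time, the measured TCP pose, the force and the opening at its end, in the units of the state.
- sense(): the state, without advancing time (a new reading comes with each control period).
- cams.capture(name): name is "scene" or "top" or "wrist"; returns the picture (384x512x3 uint8, red, green, blue); there is no depth.
- cams.camera_params(name): a dict with "fx", "fy", "cx", "cy" (pixels), "origin" and "rotation" of the camera in the world. Camera axes: x right, y down, z forward; pixel columns grow to the right and rows downward; lengths in m; the calibration is good to about 2 mm. A picture is of the moment at which its call begins: read the wrist's pose just before it. camera_params takes no time and is no camera call; for the wrist camera it gives the pose at the moment of the call.
- job.finish_job(): hands the job in, once; it reports no verdict.
The state is a dict: "time_s": time; "joints": joint angles; "joint_velocities": joint speeds; "effort": joint torques, N m; "tcp_pos": TCP position; "ee_rot": TCP orientation; "wrist_force": force on the tool from outside, world axes, zero at the start; "moment": the same for the moment, N m; "gripper_width": opening from 0.0 (shut) to 1.0 (fully open).
Only numpy, scipy, OpenCV 4.12 (cv2) and the standard library are available. Lean on these libraries where they do the work, as an engineer would, in place of code of your own. Each camera call takes 0.05 s, during which the arm holds its last target. There are 200 camera calls.

TASK

The thin sign blank lies a little askew on the painting ledge, and the edge of its red end has to be bared for the brush. Push it with the fingers, never gripping or lifting it, so that it lies flat along the dark fence strip and its red end sticks right out over the drip card, with the ledge's end somewhere under the yellow tape. Leave the pots, tools and other things where they are.

Things in the scene. Friction and masses are not known exactly. Their poses are not given: they have to be found in the camera images.
- ledge: Fixed pine board on timber blocks, flat top 70 mm above the table. Origin on the table; the board spans x -95 to +75, y -210 to +310 mm in the ledge's frame, turned up to 15 degrees from the world's. Dark fence strip along its +x side, 12 mm higher than the board; its face is the plane x = +57 mm, looking to -x. A 3 mm cardboard drip card lies on the table beyond the -y end
- ledge_end (a point): Point on the top of the ledge board, on the edge of its -y end (ledge frame x 0, y -210, z 70 mm), axes as the ledge's; beyond it (towards -y of the ledge) there is no support
- blank: Loose plywood sign blank on the ledge, 200 mm long (its y), 90 wide (its x), 8 thick, 60 to 130 g. Origin at the centre of its underside. From its -y end: 40 mm red on top, then 30 mm yellow tape, then white. Starts 0.5 to 3 cm clear of the fence, up to 8 degrees askew, its red end 5 to 15 cm short of the ledge's -y end. Slides with ordinary wood friction
- blank_tip (a point): Middle of the lower edge of the blank's red end (blank frame x 0, y -100, z 0 mm)
- blank_fence_front (a point): Lower corner of the blank at the red end, on its fence side (blank frame x +45, y -100, z 0 mm)
- blank_fence_rear (a point): Lower corner of the blank at the white end, on its fence side (blank frame x +45, y +100, z 0 mm)
- pot: Bystander: small closed paint pot with blue label, 50 mm across, 50 mm high, standing on the ledge board near its +y end (some 260 to 280 mm along +y in the ledge's frame). Origin under its centre
- tin: Bystander: paint tin with blue label and red paint on its lid, 84 mm across, 100 mm high, on the table. Origin under its centre
- green_tin: Bystander: paint tin with green label, 84 mm across, 100 mm high, on the table. Origin under its centre
- offcut: Bystander: pine offcut 45 x 110 x 30 mm high, on the table on the robot's side of the ledge. Origin under its centre
- driver: Bystander: screwdriver with red handle lying on the table beyond the ledge
- palette: Bystander: flat white plastic paint palette, 110 mm across, 12 mm high, on the table beyond the ledge. Origin under its centre
- fish: Bystander: white wooden fish cut-out, about 65 x 155 x 12 mm, on the table. Origin under its body
There are look-alikes about, which are no part of the job. Leave any pink look-alike of the blank alone.

How it is judged:
By the outcome, as a careful person would: the job done as asked, in the order asked, and still so for the second after the job is handed in, with the robot touching nothing.
It also fails if it takes over 58 s, if anything falls off the work surface, if the arm or the gripper's body presses on something with over 40 N, if the wrist force passes 120 N, or if a joint passes its speed limit or range.

## Working session

There is one attempt and no reset: what is moved stays moved. The work goes in short steps, Python scripts to look and compute and a shell command to move; the robot and the scene stay as the last step left them, time stands still between calls to the robot, and variables do not carry over. Pictures are saved under pics/ and viewed, about 8 in all and at most 12, crops included, and the job is handed in when it is done.

```bash
mkdir -p pics
cat > h.py <<'E'
import numpy as np,cv2
from station import sense,cams,job
def snap(n,f):
    im=cams.capture(n); cv2.imwrite('pics/'+f,im[:,:,::-1]); return im
def ray(n,uv,z,p=None):
    p=p or cams.camera_params(n); uv=np.atleast_2d(uv).astype(float)
    d=np.c_[(uv[:,0]-p['cx'])/p['fx'],(uv[:,1]-p['cy'])/p['fy'],np.ones(len(uv))]@np.array(p['rotation']).T
    o=np.array(p['origin']); return o+d*((z-o[2])/d[:,2])[:,None]
E
python3 - <<'E'
from h import *
a=snap('top','top0.png');b=snap('scene','scene0.png')
for n in('top','scene'):print(cams.camera_params(n))
s=sense();print(s['tcp_pos'],s['ee_rot'],s['time_s'])
E
```

```text
{'fx': 487.14476291305164, 'fy': 487.14476291305164, 'cx': 256.67080118277516, 'cy': 189.20189479397882, 'origin': array([0.20416149, 0.01184829, 1.6613816 ]), 'rotation': array([[ 0.03822245, -0.97713148,  0.20917247],
       [-0.99925986, -0.03828314,  0.00376004],
       [ 0.00433372, -0.20916137, -0.97787153]])}
{'fx': 464.6129488247187, 'fy': 464.6129488247187, 'cx': 261.24155734495724, 'cy': 186.9963442889886, 'origin': array([1.28416665, 1.1825062 , 1.05154362]), 'rotation': array([[-0.84316383,  0.30069993, -0.44570654],
       [ 0.53744879,  0.49443473, -0.68314208],
       [ 0.01495202, -0.81554513, -0.57850029]])}
[ 0.18448769 -0.59671598  0.29124906] [[-9.55433724e-01 -2.95204755e-01 -7.43249657e-04]
 [-2.95205655e-01  9.55431820e-01  1.91257851e-03]
 [ 1.45522101e-04  2.04675351e-03 -9.99997895e-01]] 0.1
```

View pics/top0.png

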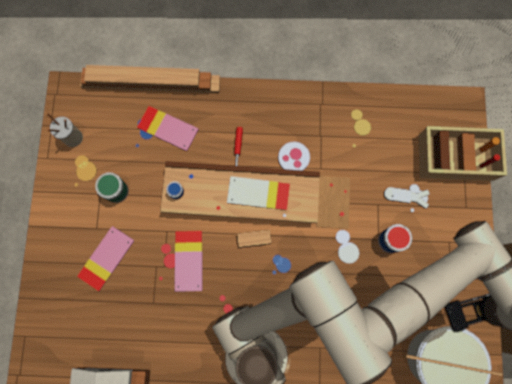

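View pics/scene0.png

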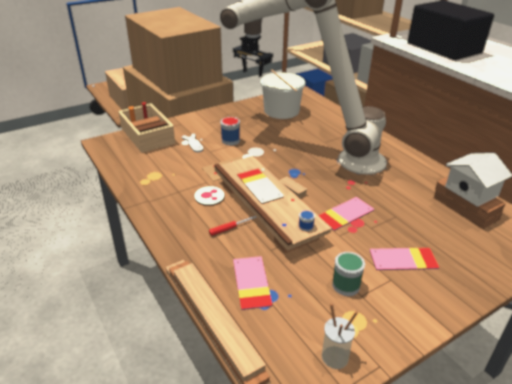

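Run:
```python
from h import *
im=cv2.imread('pics/top0.png')
c=im[150:235,150:350]; big=cv2.resize(c,None,fx=4,fy=4,interpolation=cv2.INTER_CUBIC); cv2.imwrite('pics/c1.png',big)
hsv=cv2.cvtColor(im,cv2.COLOR_BGR2HSV); H,S,V=[hsv[...,i].astype(int) for i in range(3)]
m=((S<60)&(V>150))|((H>22)&(H<35)&(S>150)&(V>140))|(((H<6)|(H>174))&(S>150)&(V>100))
r=np.zeros_like(m);r[172:215,222:296]=1;m=(m&r).astype(np.uint8)
k=max(cv2.findContours(m,0,1)[0],key=cv2.contourArea)
R=cv2.minAreaRect(k);B=cv2.boxPoints(R);print(R,B)
P=ray('top',B,.078);print(P.round(4));print([np.linalg.norm(P[i]-P[(i+1)%4]).round(4) for i in range(4)])
```

```text
((247.453857421875, 191.36923217773438), (39.194976806640625, 27.163606643676758), 7.125016689300537) [[226.32309 202.41539]
 [229.69232 175.46153]
 [268.58463 180.32307]
 [265.2154  207.27693]]
[[ 0.4943  0.1164  0.078 ]
 [ 0.5863  0.1099  0.078 ]
 [ 0.5747 -0.0206  0.078 ]
 [ 0.483  -0.0126  0.078 ]]
[np.float64(0.0922), np.float64(0.131), np.float64(0.092), np.float64(0.1295)]
```

View pics/c1.png

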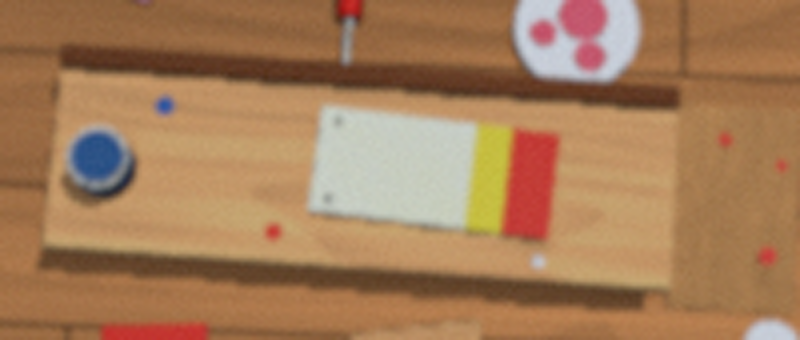

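```bash
cat > geo.py <<'E'
from h import *
def px(l): return np.array(l,float)/4+150-.375
E=0
b=ray('top',px([(321,105),(309,212),(548,240),(559,133)]),.078)[:,:2] # rear fence, rear near, front near, front fence
l=ray('top',px([(62,70),(678,107),(668,290),(43,246)]),.070)[:,:2]
f=l[0]-l[1]; f/=np.linalg.norm(f)
f2=l[3]-l[2]; f2/=np.linalg.norm(f2)
print('ledge yaw fence/near',[np.degrees(np.arctan2(-v[0],v[1])) for v in(f,f2)], 'len',np.linalg.norm(l[0]-l[1]),'w',np.linalg.norm(l[1]-l[2]))
y=f;x=np.array([y[1],-y[0]]); O=l[1]+210e-3*y-57e-3*x
print('ledge O',O,'y',y,'x',x)
L=lambda p:np.c_[(p-O)@x,(p-O)@y]
print('blank in ledge (rf,rn,fn,ff)\n',L(b).round(4),'\nworld',b.round(4))
E
python3 geo.py
```

```text
ledge yaw fence/near [np.float64(-1.2882510555078237), np.float64(-1.8382921600742654)] len 0.5194620322038045 w 0.1555300688232376
ledge O [0.54458309 0.02109905] y [0.02248233 0.99974724] x [ 0.99974724 -0.02248233]
blank in ledge (rf,rn,fn,ff)
 [[ 0.0383  0.089 ]
 [-0.053   0.0923]
 [-0.0643 -0.1059]
 [ 0.0266 -0.1107]] 
world [[ 0.5849  0.1092]
 [ 0.4937  0.1146]
 [ 0.4779 -0.0833]
 [ 0.5687 -0.0902]]
```

```bash
python3 -m handwheel '[[0,0,0,9.4,0.8],[0,0,0,9.3,0.8],[-2.8,5.1,0,0,0.8],[-2.8,5.1,0,0,0.8],[-2.8,5.1,0,0,0.8],[-2.8,5.1,0,0,0.8],[-2.8,5.1,0,0,0.8],[-2.8,5.1,0,0,0.8],[-2.8,5.1,0,0,0.8],[-2.8,5.1,0,0,0.8]]'; python3 -m handwheel '[[-2.8,5.1,0,0,0.8],[-2.8,5.1,0,0,0.8],[0,0,0,0,0.8],[0,0,0,0,0.8]]'
python3 - <<'E'
from h import *
s=sense();print(s['tcp_pos'],s['ee_rot'],s['wrist_force'])
print(cams.camera_params('wrist'));snap('wrist','w1.png')
E
```

```text
time_s: 1.35
tcp_pos: [0.4198, -0.1934, 0.2922]
ee_rot: [[-1.0, 0.027, -0.0], [0.027, 1.0, 0.0], [0.0, 0.0, -1.0]]
wrist_force: [0.8, -0.3, 1.0]
gripper_width: 0.803
time_s: 1.85
tcp_pos: [0.4777, -0.0946, 0.2918]
ee_rot: [[-1.0, 0.026, -0.001], [0.026, 1.0, -0.0], [0.001, -0.0, -1.0]]
wrist_force: [-0.2, -0.0, -0.2]
gripper_width: 0.799
[ 0.47765208 -0.09459785  0.29178342] [[-9.99661688e-01  2.59726367e-02 -1.38962851e-03]
 [ 2.59726690e-02  9.99662653e-01 -5.20066809e-06]
 [ 1.38902465e-03 -4.12912700e-05 -9.99999034e-01]] [-0.1820361  -0.01027997 -0.23052274]
{'fx': 287.8274397160197, 'fy': 287.8274397160197, 'cx': 251.3751040901656, 'cy': 192.94500772898107, 'origin': array([ 0.40410628, -0.09279339,  0.38387864]), 'rotation': array([[ 2.56019733e-02,  9.64295389e-01,  2.63588584e-01],
       [ 9.99672079e-01, -2.48338394e-02, -6.24617763e-03],
       [ 5.22756271e-04,  2.63662062e-01, -9.64614972e-01]])}
```

View pics/w1.png

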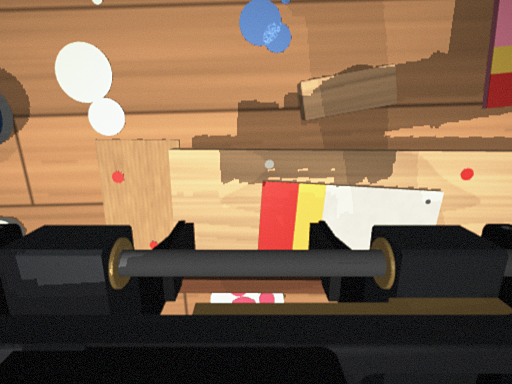

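```bash
cat >> geo.py <<'E'
print('wrist:')
w=ray('wrist',[(171,150),(511,152.5)],.07)[:,:2]
print('ledge near edge pts L',L(w).round(4),'yaw',np.degrees(np.arctan2(-(w[1]-w[0])[0],(w[1]-w[0])[1])))
print('blank fn, rn L',L(ray('wrist',[(264,182),(441,190)],.078)[:,:2]).round(4))
E
python3 geo.py|tail -5
```

```text
wrist:
ledge near edge pts L [[-0.1009 -0.2048]
 [-0.0966  0.1654]] yaw -1.9574815879614953
blank fn, rn L [[-0.0667 -0.1039]
 [-0.0568  0.0908]]
```

```bash
python3 -m handwheel '[[1.1,5.45,0,-0.0,0.8],[1.0,5.45,0,0.2,0.8],[0,0,5,0,0.8],[0,0,5,0,0.8],[0,0,3,0,0.8],[0,0,1.7,0,0.8],[0,0,0,0,0.8]]'
python3 - <<'E'
from h import *
s=sense();print(s['tcp_pos'],s['ee_rot'][:,1],s['wrist_force'])
snap('wrist','w2.png')
E
```

```text
time_s: 2.78
tcp_pos: [0.459, 0.0133, 0.1443]
ee_rot: [[-0.999, 0.032, -0.003], [0.032, 0.999, -0.001], [0.003, -0.001, -1.0]]
wrist_force: [-0.7, -0.7, 0.6]
gripper_width: 0.797
[0.45895839 0.01326807 0.14427267] [ 0.03243193  0.99947301 -0.00137149] [-0.74726495 -0.72822633  0.59408454]
```

View pics/w2.png

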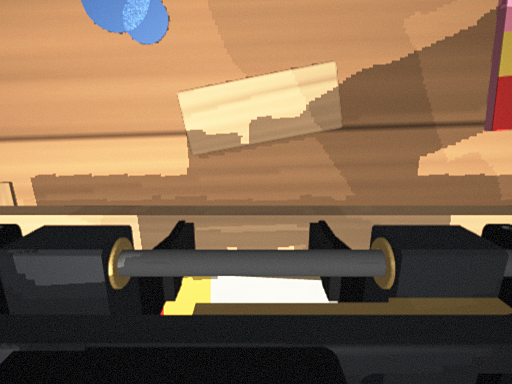

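```bash
python3 -m handwheel '[[-1,0,0,0,0.8],[-1,0,0,0,0.8],[-1,0,0,0,0.8],[-0.7,0,0,0,0.8],[0,0,0,0,0.8]]'; python3 -m handwheel '[[-0.3,0,0,0,0.8],[0,0,0,0,0.8]]';  python3 -m handwheel '[[-0.2,0,0,0,0.8],[0,0,0,0,0.8]]'
```

```text
time_s: 3.45
tcp_pos: [0.4972, 0.0137, 0.145]
ee_rot: [[-1.0, 0.03, -0.0], [0.03, 1.0, -0.0], [0.0, -0.0, -1.0]]
wrist_force: [0.2, 0.1, 0.3]
gripper_width: 0.801
time_s: 3.7
tcp_pos: [0.4978, 0.0134, 0.1447]
ee_rot: [[-1.0, 0.031, -0.005], [0.031, 1.0, -0.001], [0.005, -0.001, -1.0]]
wrist_force: [-5.5, 2.3, 2.9]
gripper_width: 0.8
time_s: 3.95
tcp_pos: [0.4982, 0.0132, 0.1445]
ee_rot: [[-0.999, 0.031, -0.009], [0.031, 1.0, -0.001], [0.009, -0.001, -1.0]]
wrist_force: [-9.3, 3.6, 6.1]
gripper_width: 0.804
```

```bash
python3 -m handwheel '[[1.5,0,0,0,0.8],[0.5,0,0,0,0.8],[0,0,-5,0,0.5],[0,5.5,-5,0,0.4],[0,5.5,-3,0,0.4],[0,5.5,0,0,0.4],[0,0,0,0,0.4]]'
python3 - <<'E'
from h import *
s=sense();print(s['joints'],s['wrist_force'])
a=snap('wrist','w3.png');b=snap('top','top3.png')
cv2.imwrite('pics/v3.png',np.vstack([a[:,:,::-1][:, :],cv2.resize(b[150:235,150:350,::-1],(512,216),interpolation=cv2.INTER_CUBIC)]))
E
```

```text
time_s: 4.82
tcp_pos: [0.487, 0.1734, 0.2679]
ee_rot: [[-1.0, 0.026, 0.003], [0.026, 1.0, 0.002], [-0.003, 0.002, -1.0]]
wrist_force: [-0.1, -0.5, -0.4]
gripper_width: 0.416
[ 3.76072110e+01  1.26276194e+01 -1.68024052e+01  1.37314318e-02
 -6.03873240e+01 -1.29077940e+02] [-0.12181957 -0.46932896 -0.37979632]
```

View pics/v3.png

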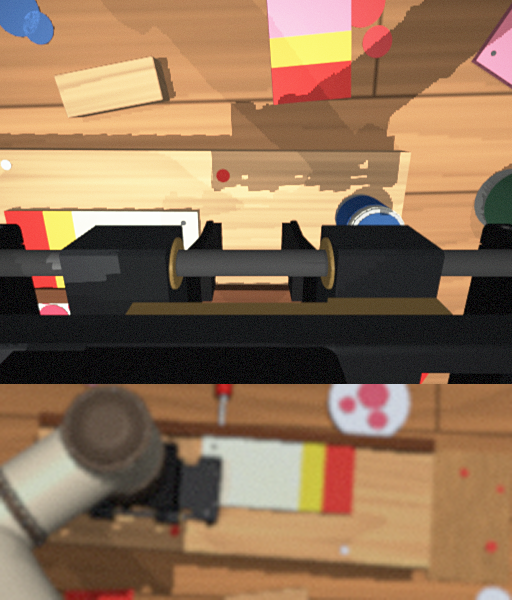

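```bash
python3 -m handwheel '[[0,0,0,-10,0.4],[0,0,0,-10,0.4],[0,0,0,-10,0.4],[0,0,0,-10,0.4],[0,0,0,-10,0.4],[0,0,0,-10,0.4],[0,0,0,-10,0.4],[0,0,0,-10,0.4],[0,0,0,-9.8,0.4],[0,0,0,0,0.4]]'
python3 - <<'E'
from h import *
import io,contextlib
b=io.StringIO()
s=sense();R=s['ee_rot'];print(R)
t=np.array([.555,.139,.144]);print('cm in tool',(R.T@(t-s['tcp_pos'])*100).round(2))
E
```

```text
time_s: 6.18
tcp_pos: [0.4866, 0.1689, 0.2671]
ee_rot: [[-0.037, -0.999, -0.0], [-0.999, 0.037, -0.0], [0.0, 0.0, -1.0]]
wrist_force: [0.3, 0.2, -1.2]
gripper_width: 0.399
[[-3.73003608e-02 -9.99304074e-01 -2.23440500e-04]
 [-9.99304044e-01  3.73004321e-02 -3.23964210e-04]
 [ 3.32073183e-04  2.11201014e-04 -9.99999923e-01]]
cm in tool [ 2.73 -6.95 12.31]
```

```bash
python3 -m handwheel '[[1.3,-3.5,0,-0.4,0.4],[1.4,-3.45,0,0,0.4],[0,0,5,0,0.4],[0,0,4.5,0,0.4],[0,0,2.3,0,0.4],[0,0,0.4,0,0.4],[0,0,0,0,0.4]]'
python3 - <<'E'
from h import *
s=sense();print(s['tcp_pos'],s['ee_rot'][:,0],s['wrist_force'])
snap('wrist','w4.png')
E
```

```text
time_s: 7.05
tcp_pos: [0.5558, 0.1409, 0.1459]
ee_rot: [[-0.028, -1.0, 0.001], [-1.0, 0.028, 0.0], [-0.0, -0.001, -1.0]]
wrist_force: [0.6, 0.3, 0.7]
gripper_width: 0.399
[0.55583703 0.14092224 0.14588352] [-2.79873455e-02 -9.99608253e-01 -2.22927432e-04] [0.59162236 0.3142376  0.72100443]
```

View pics/w4.png

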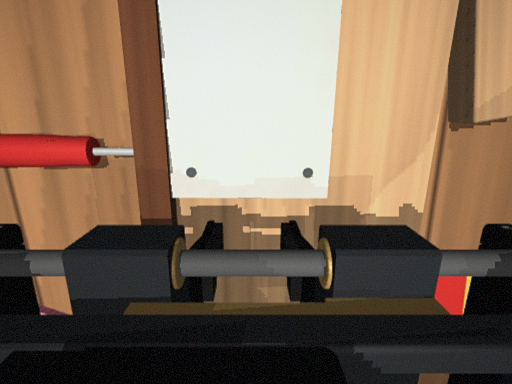

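Run:
```python
from h import *
im=cv2.imread('pics/w4.png')
p=ray('wrist',[(172,197.5),(328,197.5),(162,0),(341,0)],.078)[:,:2];print(p.round(4))
e=ray('wrist',[(160,5),(176.5,215)],.07)[:,:2];print('fence',e, np.degrees(np.arctan2(-(e[1]-e[0])[0],(e[1]-e[0])[1])))
for a,b in((2,0),(3,1)):
    d=p[b]-p[a];print(np.degrees(np.arctan2(-d[0],d[1])))
```

```text
[[0.6003 0.1145]
 [0.5097 0.1169]
 [0.595  0.0141]
 [0.5078 0.0166]]
fence [[0.59844275 0.01364433]
 [0.60099132 0.12814792]] -1.2750566632497173
-2.977765231636812
-1.1133800133313372
```

```bash
python3 -m handwheel '[[0,0,0.25,0,0.4],[0.7,0,0,0,0.4],[0.7,0,0,0,0.4],[1.4,0,0,0,0.4],[1.6,0,0,0,0.4],[1.6,0,0,0,0.4],[1.6,0,0,0,0.4],[1.6,0,0,0,0.4],[1.6,0,0,0,0.4],[0.8,0,0,0,0.4]]'; python3 -m handwheel '[[0.8,0,0,0,0.4],[0.8,0,0,0,0.4],[0.8,0,0,0,0.4],[0.6,0,0,0,0.4],[0,0,0,0,0.4]]'
python3 - <<'E'
from h import *
s=sense();print(s['tcp_pos'],s['ee_rot'][:,0],s['wrist_force'])
snap('wrist','w5.png')
E
```

```text
time_s: 8.35
tcp_pos: [0.5521, 0.024, 0.1426]
ee_rot: [[-0.028, -1.0, -0.0], [-1.0, 0.028, -0.0], [0.0, 0.0, -1.0]]
wrist_force: [0.1, 0.7, -0.5]
gripper_width: 0.402
time_s: 8.98
tcp_pos: [0.5515, -0.0053, 0.1428]
ee_rot: [[-0.027, -1.0, 0.0], [-1.0, 0.027, -0.0], [0.0, -0.0, -1.0]]
wrist_force: [-0.1, -0.5, -0.3]
gripper_width: 0.399
[ 0.55149166 -0.00526053  0.14275242] [-2.70023245e-02 -9.99635366e-01  9.79653937e-05] [-0.06083954 -0.5484678  -0.31207978]
```

View pics/w5.png

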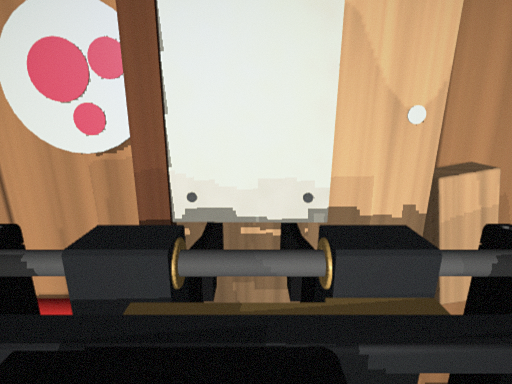

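```bash
python3 -m handwheel '[[0.7,0,0,0,0.4],[0.7,0,0,0,0.4],[0.6,0,0,0,0.4],[0.4,0,0,0,0.4],[0.3,0,0,0,0.4],[0,0,0,0,0.4]]'
python3 -m handwheel '[[-1,0,0,0,0.4],[-2,0,0,0,0.4],[0,0,-5,0,0.4],[0,6,-5,0,0.4],[0,6,0,0,0.4],[0,6,0,0,0.4],[-5,0,0,0,0.4],[-5,0,0,0,0.4],[-5,0,0,0,0.4],[0,0,0,0,0.4]]'
python3 - <<'E'
from h import *
s=sense();print(s['tcp_pos'],s['joints'])
b=snap('top','top6.png');c=snap('scene','scene6.png')
f=lambda a:cv2.resize(a,(800,300),interpolation=cv2.INTER_CUBIC)
cv2.imwrite('pics/v6.png',np.vstack([f(b[155:230,170:370,::-1]),f(c[145:220,170:370,::-1])]))
E
```

```text
time_s: 9.78
tcp_pos: [0.5506, -0.0321, 0.1427]
ee_rot: [[-0.027, -1.0, -0.0], [-1.0, 0.027, -0.0], [0.0, 0.0, -1.0]]
wrist_force: [0.1, 0.6, -0.3]
gripper_width: 0.401
time_s: 11.02
tcp_pos: [0.3875, 0.1564, 0.2331]
ee_rot: [[-0.021, -1.0, 0.001], [-1.0, 0.021, 0.001], [-0.001, -0.001, -1.0]]
wrist_force: [-0.1, 0.0, -0.1]
gripper_width: 0.396
[0.38752998 0.15637554 0.23309409] [ 4.44632843e+01  4.93787904e+00 -3.20161848e+01  1.24432347e-02
 -5.29489759e+01 -4.56551199e+01]
```

View pics/v6.png

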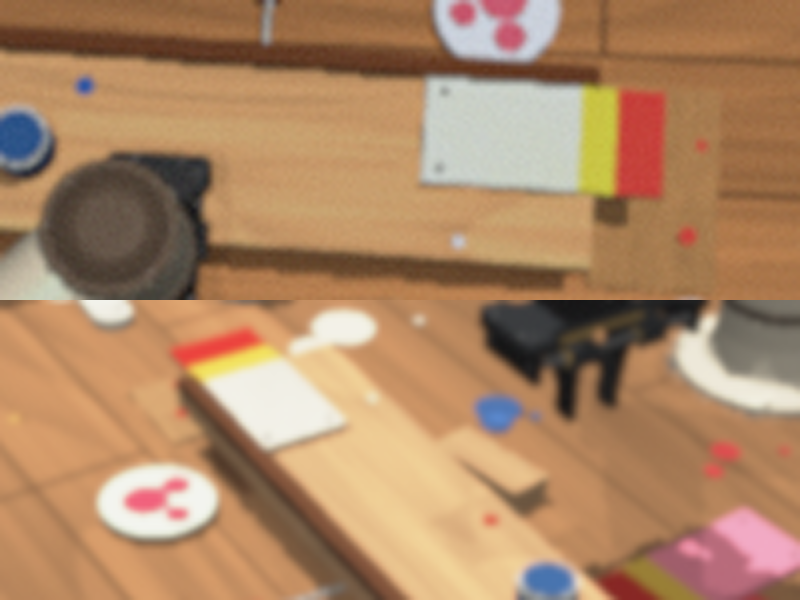

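```bash
python3 -m handwheel '[[0,0,0,10,0.6],[0,0,0,10,0.8],[0,0,0,10,0.8],[0,0,0,10,0.8],[0,0,0,10,0.8],[0,0,0,10,0.8],[0,0,0,10,0.8],[0,0,0,10,0.8],[0,0,0,10.5,0.8],[0,0,0,0,0.8]]'
python3 - <<'E'
from h import *
s=sense();R=s['ee_rot'];print(R[:,0])
print((R.T@(np.array([.474,-.13,.1435])-s['tcp_pos'])*100).round(2))
E
```

```text
time_s: 12.38
tcp_pos: [0.3873, 0.1518, 0.2327]
ee_rot: [[-0.999, 0.034, -0.0], [0.034, 0.999, -0.0], [0.0, -0.0, -1.0]]
wrist_force: [-0.2, -0.3, -0.1]
gripper_width: 0.799
[-9.99406950e-01  3.44337503e-02  2.54701289e-04]
[ -9.64 -27.86   8.92]
```

```bash
python3 -m handwheel '[[-1.9,-5.6,0,-0.2,0.8],[-1.9,-5.6,0,0,0.8],[-1.9,-5.6,0,0,0.8],[-1.9,-5.5,0,0,0.8],[-1.9,-5.5,0,0,0.8],[0,0,5,0,0.8],[0,0,3,0,0.8],[0,0,0.9,0,0.8],[0,0,0,0,0.8]]'
python3 - <<'E'
from h import *
s=sense();print(s['tcp_pos'],s['ee_rot'][:,0],s['wrist_force'])
E
python3 -m handwheel '[[-0.5,0,0,0,0.8],[-0.5,0,0,0,0.8],[0,0,0,0,0.8]]'
```

```text
time_s: 13.5
tcp_pos: [0.4736, -0.1284, 0.1439]
ee_rot: [[-1.0, 0.03, -0.0], [0.03, 1.0, -0.0], [0.0, -0.0, -1.0]]
wrist_force: [0.7, -0.8, 0.4]
gripper_width: 0.799
[ 0.47359152 -0.12844744  0.143925  ] [-9.99542762e-01  3.02361416e-02  2.04795858e-04] [ 0.73435984 -0.83406478  0.42010585]
time_s: 13.88
tcp_pos: [0.4844, -0.1285, 0.1445]
ee_rot: [[-1.0, 0.031, 0.002], [0.031, 1.0, 0.0], [-0.002, 0.0, -1.0]]
wrist_force: [-0.5, 0.4, -0.4]
gripper_width: 0.799
```

```bash
python3 -m handwheel '[[-0.4,0,0,0,0.8],[-0.3,0,0,0,0.8],[0,0,0,0,0.8]]'; python3 -m handwheel '[[-0.3,0,0,0,0.8],[0,0,0,0,0.8]]'; python3 -m handwheel '[[-0.2,0,0,0,0.8],[0,0,0,0,0.8]]'
```

```text
time_s: 14.25
tcp_pos: [0.4907, -0.1289, 0.1437]
ee_rot: [[-0.999, 0.032, 0.0], [0.032, 0.999, -0.0], [-0.0, -0.0, -1.0]]
wrist_force: [0.1, -0.3, -0.9]
gripper_width: 0.796
time_s: 14.5
tcp_pos: [0.4929, -0.129, 0.1435]
ee_rot: [[-0.999, 0.032, -0.002], [0.032, 0.999, 0.0], [0.002, -0.0, -1.0]]
wrist_force: [-1.2, 1.2, 1.0]
gripper_width: 0.799
time_s: 14.75
tcp_pos: [0.4933, -0.1291, 0.1433]
ee_rot: [[-0.999, 0.032, -0.006], [0.032, 0.999, 0.0], [0.006, -0.0, -1.0]]
wrist_force: [-4.0, 1.2, 3.4]
gripper_width: 0.799
```

```bash
python3 -m handwheel '[[-0.2,0,0,0,0.8],[0,0,0,0,0.8]]'; python3 -m handwheel '[[0.8,0,0,0,0.8],[1.5,0,0,0,0.8],[0,0,-5,0,0.8],[0,0,-5,0,0.8],[2,4,0,0,0.8],[2,5,0,0,0.8],[2,5,0,0,0.8],[0,5,0,0,0.8],[0,5,0,0,0.8],[0,0,0,0,0.8]]'
python3 - <<'E'
from h import *
b=snap('top','top7.png');c=snap('scene','scene7.png')
f=lambda a:cv2.resize(a,(800,300),interpolation=cv2.INTER_CUBIC)
cv2.imwrite('pics/v7.png',np.vstack([f(b[155:230,170:370,::-1]),f(c[145:220,170:370,::-1])]))
d=np.abs(cv2.imread('pics/top0.png').astype(int)-b[:,:,::-1]).max(2)
print('bystander diffs (top): ',{k:int((d[y0:y1,x0:x1]>45).sum()) for k,(x0,y0,x1,y1) in dict(tin=(375,220,415,255),fish=(380,182,432,212),palette=(275,138,315,172),driver=(230,122,246,168),green=(92,170,130,205),offcut=(233,228,275,250),pot=(163,178,188,202)).items()})
s=sense();print(s['tcp_pos'],s['time_s'])
E
```

```text
time_s: 15.0
tcp_pos: [0.4936, -0.1292, 0.143]
ee_rot: [[-0.999, 0.033, -0.01], [0.033, 0.999, 0.0], [0.01, -0.0, -1.0]]
wrist_force: [-8.6, 1.7, 6.0]
gripper_width: 0.798
time_s: 16.25
tcp_pos: [0.4221, 0.116, 0.2441]
ee_rot: [[-1.0, 0.027, 0.002], [0.027, 1.0, 0.001], [-0.002, 0.001, -1.0]]
wrist_force: [0.9, 0.1, 0.6]
gripper_width: 0.8
bystander diffs (top):  {'tin': 0, 'fish': 0, 'palette': 0, 'driver': 0, 'green': 0, 'offcut': 62, 'pot': 0}
[0.42161749 0.11358762 0.24364367] 16.35
```

View pics/v7.png

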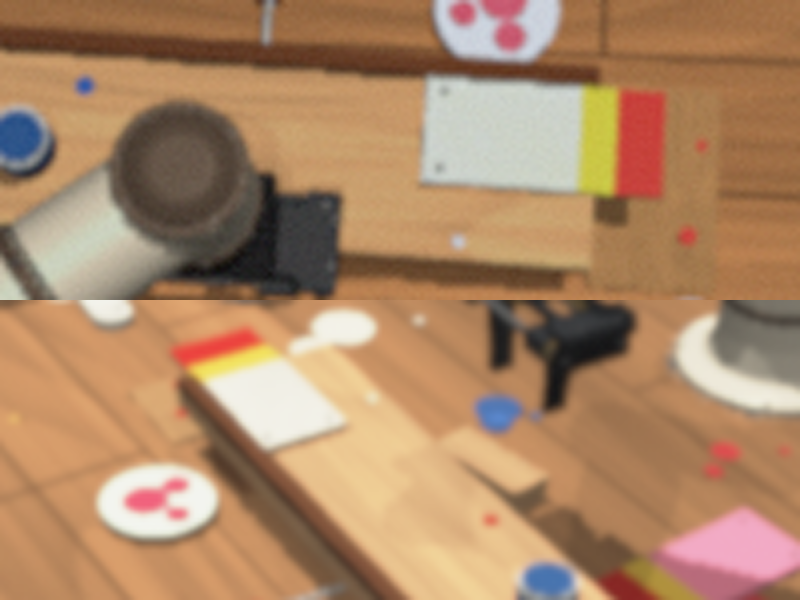

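```bash
python3 -c "
from station import job;print(job.finish_job())"
```

```text
the job is handed in; nothing more can be done
None
```

I pushed the white sign blank flat against the dark fence and slid it along until its red end stuck out over the drip card, then handed the job in at about 16.4 s of the 58 s allowed. I never gripped or lifted the blank.

- **Moves:** I pushed its near side with two fingers to square it to the fence. Then I pushed its white end about 15 cm towards the ledge's end, and gave it a final square push on the near side. The final push met firm resistance from the fence (wrist force about 9 N along x) and did not visibly move the blank, so it was already flush. The arm was then withdrawn clear.
- **Red end and tape:** In the last top view the ledge's end is near the middle of the yellow tape. The tape spans columns 581–617 in the enlarged crop and the ledge's end lies at about 597. All of the red is over the drip card.
- **Other things:** Comparing the first and last top views showed no change at the pot, both tins, palette, driver or fish. The offcut did show 62 changed pixels. I put that down to the gripper and its shadow covering it, because in the scene camera it sits where it was before the final push.
- **Disagreements:** My estimates of the ledge's turn ranged from -1.3 to -2.0 degrees, and the position of its end differed by about 5 mm between cameras. That is well inside the tape's ±15 mm. The fence also stopped the first push about 4 mm earlier than I had worked out from the images.

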